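# Set up the filling pump and uncap its reservoir

## Robot

A 7-joint arm with a two-finger parallel gripper is mounted at the origin on the work surface. World frame = base frame: x ahead of the robot, y to its left, z up, the work surface at z = 0. Lengths are in m, angles in rad, forces in N, time in s.
With the tool pointing down it reaches from about 0.425 to 0.925 m from the base axis. Payload 6.8 kg.
Tool frame: the origin (TCP) lies midway between the tips of the shut fingers; the grasp point (between the pads) lies 19 mm behind it; z points along the fingers, y is the line along which they close (so a half turn about z gives the same grasp; the last joint's range is limited). The gripper opens to 85 mm and grips with 20 to 120 N. Pads are 22 mm wide; open, the fingers measure 114 mm over their backs; the gripper's body (76 mm by 85 mm) begins 54 mm behind the grasp point. The pads swing forward as they close: fully open they stand 13 mm farther back than shut.
Start: joints at [1.109, 0.477, 0.022, 1.555, -0.011, 1.109, -0.083], TCP at [0.234, -0.633, 0.231] pointing down, gripper open.
Joint ranges: [-2.96, 2.96], [-0.34, 2.1], [-1.41, 1.46], [0.24, 2.44], [-1.37, 4.51], [0.17, 1.92], [-2.96, 2.96]. Speed limits (rad/s): [2.39, 2.39, 3.14, 3.14, 3.14, 3.14, 3.14].

## Interface

Orientations are given as a rotation vector (axis times angle).
In Python, from bench import r gives the robot as it stands.
- The arm moves only by the tool servo_tool, never from a script. Its arguments are lists of equal length, an entry for each row: "turn": the turn, a rotation vector about the world's x, y, z in units of 5 degrees (1.0 is 5 degrees), a list of three; "slide": the shift along the world's x, y, z in units of 30 mm (1.0 is 30 mm), a list of three; "hand": the opening, from 0 (shut) to 1 (fully open). In form: {"turn": [[rx, ry, rz], ...], "slide": [[dx, dy, dz], ...], "hand": [hand, ...]}. A call has 1 to 8 rows; each row is the pose to reach, as a shift and turn from the pose commanded when the call began; what a row does not reach only later rows make up. A row lasts 1/8 s, in which the tool goes at most 62.5 mm and 10.7 degrees, less where a joint would pass 70% of its speed; a pose out of reach is approached as far as the arm can. A call with a gripper value outside its range is refused whole. The fingers move at their own pace and stop on an object; "squeeze" is the grip in N (left out, the last holds). Time passes only in rows, so rows that repeat a pose let the fingers close. It gives the time, the measured TCP pose, the force, the opening and the grip force at its end, in the units of the state.
- r.get_obs(): the state, without advancing time (a new reading comes with each control period).
- r.grab_frame(name): name is "scene" or "side" or "wrist"; returns (picture, depth): 400x640x3 uint8, red, green, blue; 400x640 float32, m along the optical axis (not along the pixel's ray), 0 where there is no reading.
- r.get_calibration(name): a dict with "fovy" (degrees; the focal length in pixels is half the picture's height over the tangent of half this angle, whatever the lens; pixels are square), "cx", "cy" (the principal point, pixels), "k1" (the pictures are not rectified: a ray, as slopes to the right and down, at radius r is drawn at 1 + k1 r^2 times it, then the intrinsics apply), "R" (3x3) and "t" (3): a world point X has camera coordinates R X + t. Camera axes: x right, y down, z forward; pixel columns grow to the right and rows downward; lengths in m; the calibration is good to about 2 mm. A picture is of the moment at which its call begins: read the wrist's pose just before it. get_calibration takes no time and is no camera call; for the wrist camera it gives the pose at the moment of the call.
- r.hand_in(): hands the job in; it is judged then, once.
The state is a dict: "clock": time; "joints": joint angles; "qvel": joint speeds; "tau": joint torques, N m; "tcp_pos": TCP position; "orientation": TCP orientation; "contact_force": force on the tool from outside, world axes, zero at the start; "moment": the same for the moment, N m; "grip_width": finger opening in m; "gripper_force": force on a finger pad.
Only numpy, scipy, OpenCV 4.12 (cv2) and the standard library are available. Lean on these libraries where they do the work, as an engineer would, in place of code of your own. Each camera call takes 0.05 s, during which the arm holds its last target. There are 200 camera calls.

## Task

Get the waffle-filling pump ready for its next batch: thread the blue stop collar and then the white one down over the brass stop post, each fully home and let go. Then take the orange cap off the reservoir: it is a part-turn bayonet cap that may loosen either clockwise or counter-clockwise, so try both ways, turn it until it comes free, and finish still holding the cap level in the gripper, lifted well clear above the pump, without putting it down. Do not disturb the jar, the timer or the cup of sticks.

Things in the scene. Friction and masses are not known exactly. Their poses are not given: they have to be found in the camera images.
- pump: The filling pump, bolted to the counter, at a varying place and yaw. Steel base plate 150 (x) by 320 (y) by 12 mm thick; origin at the centre of its underside, on the counter. On the plate, along the pump's own y axis: an aluminium reservoir (88 mm across, shoulder 90 mm above the counter) at y = +110 mm, a blue drive housing (90 mm in x, 68 mm in y, top 112 mm above the counter) at y = 0, and a brass stop post at y = -110 mm. Its z axis is up.
- post_foot (a point): Point on the axis of the brass stop post, on the upper face of the base plate (12 mm above the counter). The post is 16 mm in diameter and 70 mm tall, the last 12 mm tapering to a 6 mm flat tip. Axes as the pump's.
- post_tip (a point): The top of the stop post, on its axis, 82 mm above the counter.
- neck_top (a point): Top of the reservoir's neck, on the neck's axis, 123 mm above the counter. The underside of the cap's top plate rests on it.
- collar_blue: Blue plastic collar (ring): outside diameter 46 mm, bore 20 mm, height 24 mm, 60 g. Lies flat on the counter at the start. Origin at the centre of its underside, z axis along the bore. Goes on first: home, its underside rests on the base plate.
- collar_white: White plastic collar (ring): outside diameter 46 mm, bore 20 mm, height 16 mm, 45 g. Lies flat on the counter at the start. Origin at the centre of its underside, z axis along the bore. Goes on second: home, it rests on the blue collar, its underside 24 mm above the base plate.
- cap: Round orange plastic cap with a knurled rim, loose (about 80 g), on the reservoir's neck: 54 mm outside diameter, 32 mm tall, top plate 5 mm, open below. Origin at the centre of its underside, 96 mm above the counter when seated (6 mm above the reservoir's shoulder); z axis up; a white mark on top points along its x axis, which starts within 0.06 rad of the pump's x axis.
- cap_top (a point): Centre of the cap's upper face, 128 mm above the counter when seated. The cap's lugs sit in a bayonet track: it lifts (beyond 2 mm of play) only once turned 1.0 to 1.35 rad the loosening way, where it meets a stop near 1.4 rad. It turns freely; the other way a hard stop blocks it within 0.2 rad. Which way loosens (clockwise or not) differs from start to start and cannot be seen.
- jar: Bystander: closed green glass jar, 72 mm diameter, 110 mm tall. Origin at the centre of its underside. Leave alone.
- timer: Bystander: white kitchen timer, 62 by 62 by 18 mm. Origin at the centre of its underside. Leave alone.
- stick_cup: Bystander: steel cup, 72 mm diameter, 85 mm tall, with wooden sticks standing in it to about 152 mm. Origin at the centre of its underside. Leave alone.
There are look-alikes about, which are no part of the job. Leave any turquoise look-alike of the collar_blue alone.

How it is judged:
On the way, in this order (a step that is already met when the one before it is completed fails the run):
1. the blue collar is down on the base plate, on the post, and let go (horizontal distance between collar_blue and post_foot below 0.005 m and z of collar_blue in the frame of post_foot between -0.003 and 0.003 m and angle between collar_blue's own z axis and vertical below 0.1 rad and contact force between the fingers and collar_blue below 0.1 N and linear speed of collar_blue below 0.03 m/s), for 0.2 s.
2. the white collar is down on the blue one, on the post, and let go (all of step 1 and horizontal distance between collar_white and post_foot below 0.005 m and z of collar_white in the frame of post_foot between 0.021 and 0.027 m and angle between collar_white's own z axis and vertical below 0.1 rad and contact force between the fingers and collar_white below 0.1 N and linear speed of collar_white below 0.03 m/s), for 0.2 s.
3. the cap has been turned at least 0.8 rad from the pump's x axis, still down on the neck (angle between the x axis of cap and the x axis of pump, either way round above 0.8 rad and z of cap in the frame of pump below 0.104 m and horizontal distance between cap and neck_top below 0.006 m), for 0.05 s.
At the end, for the whole second after the job is handed in: Collars at rest on the post, let go, level (0.1 rad), within 5 mm of its axis: blue within 3 mm of the plate, white within 3 mm of the blue. Fingers hold the cap still (over 1 N, under 0.03 m/s), level within 0.35 rad, underside 20 mm or more above the neck top, touching nothing else (all of step 2 and z of cap in the frame of neck_top above 0.02 m and height (world z) of cap above 0.143 m and angle between cap's own z axis and vertical below 0.35 rad and contact force between the fingers and cap above 1 N and linear speed of cap below 0.03 m/s and contact force between cap and pump below 0.1 N and contact force between cap and collar_blue below 0.1 N and contact force between cap and collar_white below 0.1 N and contact force between cap and jar below 0.1 N and contact force between cap and timer below 0.1 N and contact force between cap and stick_cup below 0.1 N); the arm keeps its last pose, push and grip.
It fails at once if the jar is moved more than 30 mm or tipped (distance of jar from where it was at the start of the episode above 0.03 m or angle between jar's own z axis and vertical above 0.3 rad).
It fails at once if the timer is moved more than 30 mm or tipped (distance of timer from where it was at the start of the episode above 0.03 m or angle between timer's own z axis and vertical above 0.3 rad).
It fails at once if the cup of sticks is moved more than 30 mm or tipped (distance of stick_cup from where it was at the start of the episode above 0.03 m or angle between stick_cup's own z axis and vertical above 0.3 rad).
It also fails if it takes over 64 s, if anything falls off the work surface, if the arm or the gripper's body presses on something with over 40 N, if the wrist force passes 120 N, or if a joint passes its speed limit or range.

## Working session

There is one attempt and no reset: what is moved stays moved. The work goes in short steps, Python scripts to look and compute and a tool call to move; the robot and the scene stay as the last step left them, time stands still between calls to the robot, and variables do not carry over. Pictures are saved under pics/ and viewed, at most 10 in all, crops included, and the job is handed in when it is done.

Besides the shell and the picture viewer there is one more tool, called after "Call:" as name(argument=value, ...), one argument or row to a line, values as JSON. servo_tool: Moves the arm, as the interface text tells. Its arguments: {"type":"object","properties":{"turn":{"type":"array"},"slide":{"type":"array"},"hand":{"type":"array"},"squeeze":{"type":"number"}},"required":["turn","slide","hand"]}

```bash
ls; mkdir -p pics; cat > h.py <<'E'
import numpy as np, cv2
from bench import r
def ray(c,u,v):
    f=200/np.tan(np.radians(c["fovy"])/2)
    d=np.array([(u-c["cx"])/f,(v-c["cy"])/f]); s=d.copy()
    for _ in range(20): s=d/(1+c["k1"]*(s@s))
    R=np.array(c["R"]); t=np.array(c["t"])
    return -R.T@t, R.T@np.array([s[0],s[1],1.])
def onplane(c,u,v,z):
    o,d=ray(c,u,v); return o+d*(z-o[2])/d[2]
def atdepth(c,u,v,D):
    o,d=ray(c,u,v); return o+d*D
def save(n,im): cv2.imwrite("pics/"+n,cv2.cvtColor(im,cv2.COLOR_RGB2BGR))
E
python3 - <<'E'
from h import *
for n in ("scene","side"):
    c=r.get_calibration(n); im,d=r.grab_frame(n); save(n+"0.png",im); np.savez("pics/"+n+"0.npz",im=im,d=d)
    print(n,{k:np.round(v,3).tolist() for k,v in c.items()})
print(r.get_obs())
E
```

```text
pics
scene {'fovy': 49.668, 'cx': 318.732, 'cy': 197.484, 'k1': 0.019, 'R': [[0.576, 0.817, -0.003], [0.438, -0.312, -0.843], [-0.69, 0.484, -0.538]], 't': [-0.304, -0.193, 1.62]}
side {'fovy': 53.114, 'cx': 326.574, 'cy': 201.968, 'k1': -0.094, 'R': [[0.848, -0.53, -0.006], [-0.4, -0.633, -0.662], [0.348, 0.564, -0.749]], 't': [-0.522, 0.272, 1.209]}
{'clock': 0.1, 'joints': array([ 1.10888716,  0.47772694,  0.02234568,  1.55630905, -0.01148966,
        1.10929632, -0.08310174]), 'qvel': array([ 0.00060266, -0.00284607,  0.0018575 , -0.00373866, -0.00103318,
       -0.00122377, -0.00010055]), 'tau': array([ 6.71112095e-03, -5.97751844e+01,  1.61437400e+00, -2.81950879e+01,
        1.27449693e-02,  5.01647213e-03,  3.43397596e-05]), 'tcp_pos': array([ 0.23367967, -0.63271585,  0.23043501]), 'orientation': array([-3.09102200e+00, -5.52625481e-01,  6.40772244e-04]), 'contact_force': array([-0.70270277,  0.14084865, -0.31700501]), 'moment': array([0.00378082, 0.04204147, 0.04339887]), 'gripper_force': 0.0, 'grip_width': 0.08514279975728115}
```

View pics/scene0.png

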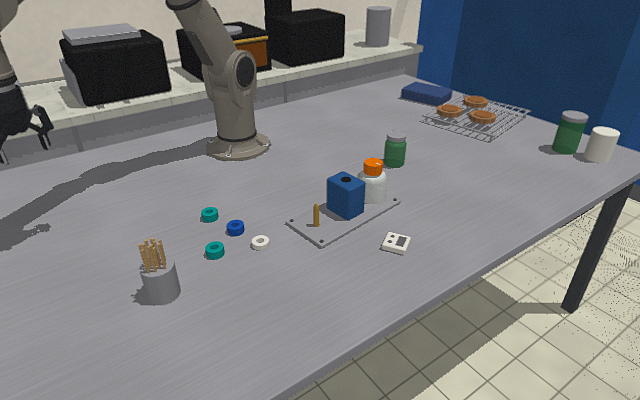

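View pics/side0.png

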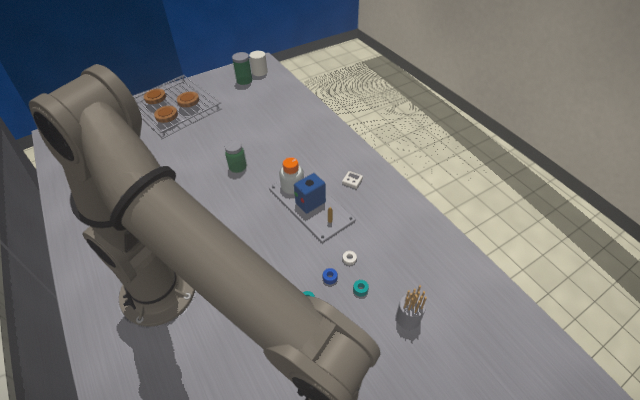

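The scene view shows the blue collar at (235,228), the white one at (261,242), the post tip at (316,206) and the cap at (373,165). In the side view they are at (330,276), (350,258), (330,209) and (291,164). Turquoise look-alikes stand next to the blue collar.

```bash
cat >> h.py <<'E'
def blob(im,lo,hi,win):
    h=cv2.cvtColor(im,cv2.COLOR_RGB2HSV); m=cv2.inRange(h,np.array(lo),np.array(hi))
    u0,u1,v0,v1=win; k=np.zeros_like(m); k[v0:v1,u0:u1]=m[v0:v1,u0:u1]
    v,u=np.nonzero(k); return u,v
BLUE=((109,120,40),(125,255,255)); WHITE=((0,0,185),(179,60,255)); ORANGE=((3,170,120),(18,255,255))
E
python3 - <<'E'
from h import *
W={"scene":dict(blue=(222,250,215,240),white=(248,274,232,252),cap=(355,392,155,180),post=(308,324,200,232),jar=(380,412,125,170),),
   "side":dict(blue=(318,342,264,288),white=(340,360,248,268),cap=(275,305,152,178),post=(324,337,204,226),jar=(222,250,140,175))}
col=dict(blue=BLUE,white=WHITE,cap=ORANGE,post=((12,120,60),(28,255,255)),jar=((50,80,20),(85,255,200)))
z=dict(blue=.014,white=.010,cap=.115,post=.05,jar=.05)
for n in W:
    D=np.load(f"pics/{n}0.npz"); c=r.get_calibration(n); im=D["im"]; d=D["d"]
    for k,w in W[n].items():
        u,v=blob(im,*col[k],w)
        if len(u)==0: print(n,k,"none",im[(w[2]+w[3])//2,(w[0]+w[1])//2]);continue
        P=np.array([atdepth(c,a,b,d[b,a]) for a,b in zip(u,v)])
        print(n,k,len(u),(u.mean().round(1),v.mean().round(1),v.min()),onplane(c,u.mean(),v.mean(),z[k]).round(3),"cloud min/max",P.min(0).round(3),P.max(0).round(3))
    pts={"scene":[("tip",316,205,.082),("plateL",287,222,.012),("plateF",322,245,.012),("plateR",400,200,.012),("timer",397,242,.018),("cup",160,275,.04)],
         "side":[("tip",330,208,.082),("plateF",353,220,.012),("plateN",322,239,.012),("plateL",270,186,.012),("timer",352,180,.018),("cup",410,310,.04)]}[n]
    for k,u,v,zz in pts: print(n,k,onplane(c,u,v,zz).round(3))
E
```

```text
scene blue 152 (np.float64(235.1), np.float64(227.4), np.int64(220)) [ 0.479 -0.242  0.014] cloud min/max [ 0.444 -0.265 -0.001] [ 0.502 -0.205  0.026]
scene white 115 (np.float64(260.1), np.float64(240.1), np.int64(235)) [ 0.562 -0.212  0.01 ] cloud min/max [ 0.543 -0.597 -0.002] [ 1.377 -0.184  0.708]
scene cap 288 (np.float64(372.7), np.float64(166.4), np.int64(158)) [0.572 0.158 0.115] cloud min/max [ 0.394  0.131 -0.002] [0.598 0.362 0.131]
scene post 109 (np.float64(316.0), np.float64(215.2), np.int64(203)) [ 0.601 -0.061  0.05 ] cloud min/max [ 0.59  -0.597  0.012] [ 1.377 -0.051  0.708]
scene jar 499 (np.float64(394.4), np.float64(153.8), np.int64(140)) [0.459 0.359 0.05 ] cloud min/max [ 0.42  -0.597  0.001] [1.377 0.401 0.708]
scene tip [ 0.601 -0.06   0.082]
scene plateL [ 0.537 -0.114  0.012]
scene plateF [ 0.674 -0.094  0.012]
scene plateR [0.636 0.217 0.012]
scene timer [0.781 0.065 0.018]
scene cup [ 0.578 -0.471  0.04 ]
side blue 171 (np.float64(329.6), np.float64(275.8), np.int64(269)) [ 0.474 -0.243  0.014] cloud min/max [ 0.131 -0.785  0.001] [ 0.494 -0.221  1.083]
side white 97 (np.float64(349.3), np.float64(256.1), np.int64(251)) [ 0.568 -0.213  0.01 ] cloud min/max [ 0.131 -0.785  0.012] [ 0.587 -0.195  1.083]
side cap 168 (np.float64(290.0), np.float64(164.9), np.int64(158)) [0.564 0.16  0.115] cloud min/max [0.538 0.129 0.101] [0.589 0.188 0.133]
side post 41 (np.float64(330.0), np.float64(214.7), np.int64(208)) [ 0.59  -0.062  0.05 ] cloud min/max [ 0.584 -0.066  0.016] [ 0.594 -0.057  0.081]
side jar 49 (np.float64(234.8), np.float64(154.9), np.int64(150)) [0.438 0.389 0.05 ] cloud min/max [0.403 0.338 0.032] [0.462 0.381 0.091]
side tip [ 0.591 -0.061  0.082]
side plateF [ 0.661 -0.098  0.012]
side plateN [ 0.529 -0.11   0.012]
side plateL [0.492 0.2   0.012]
side timer [0.764 0.058 0.018]
side cup [ 0.598 -0.473  0.04 ]
```

Call:
servo_tool(
  turn=[
    [0,0,0],
    [0,0,0],
    [0,0,0],
    [0,0,0],
    [0,0,0],
    [0,0,0],
    [0,0,0],
    [0,0,0],
  ],
  slide=[
    [1,1.6,0],
    [2,3.2,0],
    [3,4.8,0],
    [4,6.5,0],
    [5,8.1,0],
    [6,9.8,0],
    [7,11.4,0],
    [8.1,13,0],
  ],
  hand=[1,1,1,1,1,1,1,1],
)

```text
clock: 1.1
tcp_pos: [0.4772, -0.2416, 0.2312]
orientation: [3.093, 0.552, -0.001]
contact_force: [0.6, -0.2, -0.1]
grip_width: 0.0856
gripper_force: 0.0
```

```bash
python3 - <<'E'
from h import *
o=r.get_obs(); c=r.get_calibration("wrist"); im,d=r.grab_frame("wrist"); save("w1.png",im); np.savez("pics/w1.npz",im=im,d=d,R=c["R"],t=c["t"])
print(o["clock"],o["tcp_pos"],o["orientation"])
print({k:np.round(v,3).tolist() for k,v in c.items()})
h=cv2.cvtColor(im,cv2.COLOR_RGB2HSV)
for n,(lo,hi),z in (("blue",BLUE,.012),("turq",((80,100,50),(100,255,255)),.012)):
    m=cv2.inRange(h,np.array(lo),np.array(hi)); k,l,s,ce=cv2.connectedComponentsWithStats(m)
    for i in range(1,k):
        if s[i,4]>150: print(n,s[i],ce[i].round(1),onplane(c,*ce[i],z).round(4))
E
```

```text
1.1 [ 0.47724308 -0.24162187  0.23117426] [ 3.09260142e+00  5.52211992e-01 -5.54765635e-04]
{'fovy': 69.45, 'cx': 322.476, 'cy': 196.547, 'k1': 0.011, 'R': [[0.345, -0.938, -0.0], [-0.902, -0.332, 0.274], [-0.257, -0.095, -0.962]], 't': [-0.392, 0.315, 0.479]}
blue [304 154  37  38 630] [322.5 172.6] [ 0.4755 -0.2424  0.012 ]
turq [ 382  135   41   39 1093] [401.9 153.7] [ 0.5322 -0.3273  0.012 ]
turq [302 229  34  37 934] [318.7 247.4] [ 0.3758 -0.2736  0.012 ]
```

View pics/w1.png

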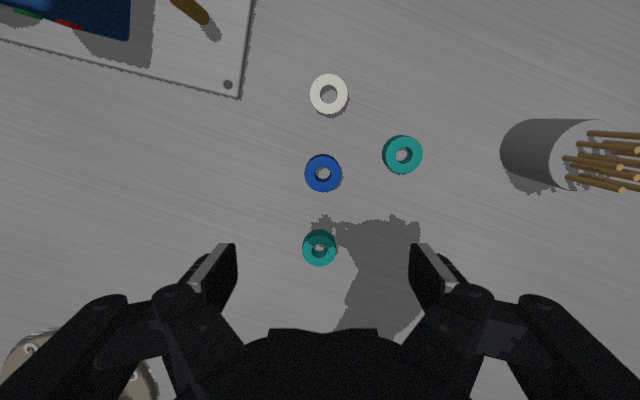

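Blue is at (322,173), white at (328,94), and the turquoise ones at (402,154) and (319,247). The current finger direction is clear of all of them, so I'm descending.

Call:
servo_tool(
  turn=[
    [0,0,0],
    [0,0,0],
    [0,0,0],
    [0,0,0],
    [0,0,0],
    [0,0,0],
    [0,0,0],
    [0,0,0],
  ],
  slide=[
    [-0.04,0,-1.8],
    [-0.04,0,-3.6],
    [-0.04,0,-5.4],
    [-0.04,0,-7],
    [-0.04,0,-7.6],
    [-0.04,0,-7.6],
    [-0.04,0,-7.6],
    [-0.04,0,-7.6],
  ],
  hand=[1,1,1,1,1,0.3,0.3,0.3],
  squeeze=40,
)

```text
clock: 2.15
tcp_pos: [0.4771, -0.2439, 0.0055]
orientation: [3.091, 0.552, 0.005]
contact_force: [-0.8, 0.4, 4.3]
grip_width: 0.0444
gripper_force: 40.6
```

Call:
servo_tool(
  turn=[
    [0,0,0],
    [0,0,0],
    [0,0,0],
    [0,0,0],
    [0,0,0],
    [0,0,0],
    [0,0,0],
    [0,0,0],
  ],
  slide=[
    [0,0,1],
    [0,0,2.5],
    [0.5,0.8,4],
    [1.4,2.1,5.2],
    [2.4,3.6,5.2],
    [3.3,5,5.2],
    [4,6.1,5.2],
    [4,6.1,5.2],
  ],
  hand=[0.3,0.3,0.3,0.3,0.3,0.3,0.3,0.3],
)

```text
clock: 3.15
tcp_pos: [0.5975, -0.0558, 0.1609]
orientation: [-3.09, -0.562, -0.006]
contact_force: [-1.1, -0.4, -0.4]
grip_width: 0.0442
gripper_force: 41.3
```

```bash
python3 - <<'E'
from h import *
o=r.get_obs(); c=r.get_calibration("wrist"); im,d=r.grab_frame("wrist"); save("w2.png",im); np.savez("pics/w2.npz",im=im,d=d,R=c["R"],t=c["t"])
print(o["clock"],o["tcp_pos"],o["orientation"],o["grip_width"])
h=cv2.cvtColor(im,cv2.COLOR_RGB2HSV)
for n,(lo,hi),z in (("blue",BLUE,.165),("post",((12,120,60),(28,255,255)),.082)):
    m=cv2.inRange(h,np.array(lo),np.array(hi)); k,l,s,ce=cv2.connectedComponentsWithStats(m)
    for i in range(1,k):
        if s[i,4]>100: print(n,s[i],ce[i].round(1),onplane(c,*ce[i],z).round(4))
E
```

```text
3.15 [ 0.59750597 -0.05579176  0.16091257] [-3.08958993 -0.56197616 -0.00572082] 0.044215101953770784
blue [278 207  88  42 984] [321.  221.9] [ 0.6127 -0.0495  0.165 ]
blue [324 234  35  11 101] [340.  237.5] [ 0.6081 -0.0618  0.165 ]
blue [ 276  239   94   66 2614] [321.2 276.7] [ 0.5832 -0.0606  0.165 ]
post [   0  106   58   87 3632] [ 23.9 149.6] [0.559  0.1705 0.082 ]
post [314 183  18  24 355] [322.6 195.4] [ 0.6047 -0.0533  0.082 ]
```

View pics/w2.png

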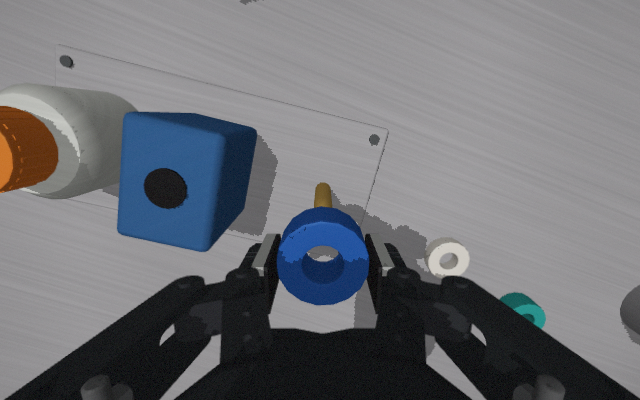

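The post is at cols 314–331, with its visible foot end at row 184 and its tip hidden behind the held collar. I'll work from the foot and cross-check with the fixed cameras.

```bash
python3 - <<'E'
from h import *
c=r.get_calibration("wrist"); D=np.load("pics/w2.npz"); c["R"]=D["R"]; c["t"]=D["t"]
im=D["im"]; u,v=blob(im,(12,120,60),(28,255,255),(300,345,170,215))
for row in range(v.min(),v.max()+1,4): print(row,u[v==row].min(),u[v==row].max())
a=c["R"].T[:, :] if 0 else None
e=onplane(c,u[v<=v.min()+8].mean()+.5,v.min(),.012); print("edge",e, "foot",e-np.array([.938,.345,0])*.008)
h=cv2.cvtColor(im,cv2.COLOR_RGB2HSV)
# depth points
P=np.array([atdepth(c,a,b,D["d"][b,a]) for a,b in zip(u,v)]); print(P[::25].round(3))
# cap/pump axis: cap top circle
u,v=blob(im,*ORANGE,(0,62,100,200)); Q=np.array([atdepth(c,a,b,D["d"][b,a]) for a,b in zip(u,v)]); t=Q[Q[:,2]>.12]; print("captop",t.min(0),t.max(0))
# triangulate post centroid/ cap centroid between scene and side
def tri(p,q):
    A=[];b=[]
    for n,(uu,vv) in (("scene",p),("side",q)):
        o,d=ray(r.get_calibration(n),uu,vv); d/=np.linalg.norm(d); M=np.eye(3)-np.outer(d,d); A.append(M); b.append(M@o)
    return np.linalg.lstsq(np.vstack(A),np.hstack(b),rcond=None)[0].round(4)
print("tip",tri((316,204.5),(330,208)),"cap",tri((372.7,166.4),(290,164.9)),"blue",tri((235.1,227.4),(329.6,275.8)),"white",tri((260.6,241.5),(349.5,257)))
E
```

```text
183 320 325
187 316 329
191 316 330
195 315 330
199 315 330
203 314 331
edge [ 0.59926652 -0.05587385  0.012     ] foot [ 0.59176252 -0.05863385  0.012     ]
[[ 0.599 -0.053  0.015]
 [ 0.601 -0.058  0.023]
 [ 0.601 -0.058  0.031]
 [ 0.6   -0.055  0.043]
 [ 0.599 -0.053  0.05 ]
 [ 0.599 -0.063  0.037]
 [ 0.6   -0.055  0.059]
 [ 0.596 -0.05   0.058]
 [ 0.601 -0.057  0.071]
 [ 0.598 -0.052  0.071]
 [ 0.6   -0.059  0.072]
 [ 0.596 -0.053  0.074]
 [ 0.598 -0.058  0.077]
 [ 0.592 -0.051  0.071]
 [ 0.597 -0.06   0.078]]
captop [ 0.54529473 -0.03187426  0.12173713] [0.66211914 0.14645241 0.30387013]
tip [ 0.5934 -0.0562  0.0773] cap [0.5656 0.164  0.1106] blue [ 0.4754 -0.2408  0.0107] white [ 0.5673 -0.214   0.0085]
```

Call:
servo_tool(
  turn=[
    [0,0,0],
    [0,0,0],
    [0,0,0],
    [0,0,0],
  ],
  slide=[
    [-0.08,0.05,-1],
    [-0.08,0.05,-1.8],
    [-0.08,0.05,-1.8],
    [-0.08,0.05,-1.8],
  ],
  hand=[0.3,0.3,0.3,0.3],
)

```text
clock: 3.7
tcp_pos: [0.5937, -0.0598, 0.1066]
orientation: [3.092, 0.551, 0.002]
contact_force: [-0.5, -0.2, 0.1]
grip_width: 0.044
gripper_force: 41.3
```

Call:
servo_tool(
  turn=[
    [0,0,0],
    [0,0,0],
    [0,0,0],
    [0,0,0],
  ],
  slide=[
    [0,0,-0.5],
    [0,0,-1],
    [0,0,-1.4],
    [0,0,-1.4],
  ],
  hand=[0.3,0.3,0.3,0.3],
)

```text
clock: 4.2
tcp_pos: [0.5922, -0.0586, 0.0618]
orientation: [-3.092, -0.553, 0.004]
contact_force: [0.1, -0.0, -1.0]
grip_width: 0.044
gripper_force: 41.2
```

Threaded without contact. Next I go down to home, release and rise.

Call:
servo_tool(
  turn=[
    [0,0,0],
    [0,0,0],
    [0,0,0],
    [0,0,0],
    [0,0,0],
  ],
  slide=[
    [0,0,-0.8],
    [0,0,-1.3],
    [0,0,-1.54],
    [0,0,-1.54],
    [0,0,-1.54],
  ],
  hand=[0.3,0.3,0.3,0.3,0.3],
)

```text
clock: 4.82
tcp_pos: [0.5937, -0.0587, 0.0175]
orientation: [3.092, 0.553, 0.001]
contact_force: [0.6, 0.4, 0.6]
grip_width: 0.0444
gripper_force: 41.8
```

Call:
servo_tool(
  turn=[
    [0,0,0],
    [0,0,0],
    [0,0,0],
    [0,0,0],
    [0,0,0],
    [0,0,0],
    [0,0,0],
    [0,0,0],
  ],
  slide=[
    [0,0,0],
    [0,0,0],
    [0,0,0],
    [0,0,1.5],
    [0,0,3.3],
    [-0.2,-1,5],
    [-0.5,-3,5.5],
    [-0.9,-5.1,5.5],
  ],
  hand=[1,1,1,1,1,1,1,1],
)

```text
clock: 5.82
tcp_pos: [0.5677, -0.2115, 0.1845]
orientation: [3.09, 0.555, 0.006]
contact_force: [0.4, -0.1, -0.9]
grip_width: 0.0852
gripper_force: 0.0
```

```bash
python3 - <<'E'
from h import *
o=r.get_obs(); c=r.get_calibration("wrist"); im,d=r.grab_frame("wrist"); save("w3.png",im); np.savez("pics/w3.npz",im=im,d=d,R=c["R"],t=c["t"])
print(o["clock"],o["tcp_pos"],o["orientation"],o["grip_width"])
h=cv2.cvtColor(im,cv2.COLOR_RGB2HSV)
for n,(lo,hi),z in (("blue",BLUE,.026),("white",((0,0,150),(179,50,255)),.010),("turq",((80,100,50),(100,255,255)),.012)):
    m=cv2.inRange(h,np.array(lo),np.array(hi)); k,l,s,ce=cv2.connectedComponentsWithStats(m)
    for i in range(1,k):
        if s[i,4]>150: print(n,s[i],ce[i].round(1),onplane(c,*ce[i],z).round(4))
E
```

```text
5.825 [ 0.56769801 -0.21150392  0.18452162] [3.09014962 0.55497402 0.00642992] 0.08519174818648642
blue [161  82  53  49 936] [190.3 107.2] [ 0.5942 -0.0622  0.026 ]
white [216  36  32  30 258] [235.6  48.4] [ 0.6625 -0.0849  0.01  ]
white [195  46  38  16 234] [216.9  52.4] [ 0.6526 -0.0684  0.01  ]
white [206  67  38  15 176] [226.6  73.9] [ 0.6366 -0.0826  0.01  ]
white [305 163  41  40 975] [325.3 182.3] [ 0.5658 -0.2163  0.01  ]
turq [ 382  220   43   42 1108] [400.6 238.8] [ 0.5328 -0.3236  0.012 ]
turq [299 311  35  23 593] [316.2 322.5] [ 0.3884 -0.2699  0.012 ]
```

View pics/w3.png

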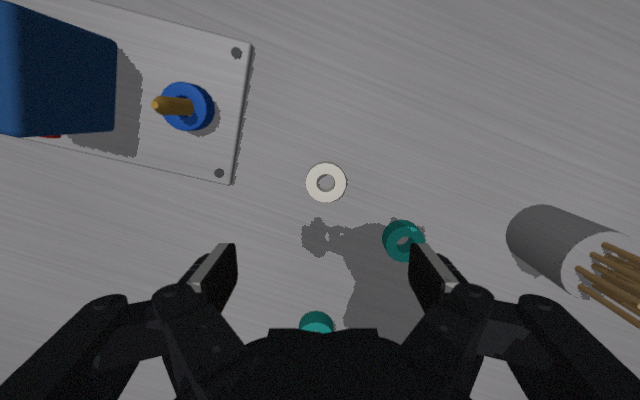

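The blue collar sits on the post at (188,107), and white is at (325,182), 4 mm off in y. Picking the white one.

Call:
servo_tool(
  turn=[
    [0,0,0],
    [0,0,0],
    [0,0,0],
    [0,0,0],
    [0,0,0],
    [0,0,0],
    [0,0,0],
    [0,0,0],
  ],
  slide=[
    [0,-0.14,-1.7],
    [0,-0.14,-3.4],
    [0,-0.14,-5],
    [0,-0.14,-5.7],
    [0,-0.14,-6],
    [0,-0.14,-6],
    [0,-0.14,-6],
    [0,-0.14,-6],
  ],
  hand=[1,1,1,1,1,0.3,0.3,0.3],
)

```text
clock: 6.88
tcp_pos: [0.5678, -0.2147, 0.0042]
orientation: [3.091, 0.553, 0.004]
contact_force: [-1.2, -0.2, 5.7]
grip_width: 0.0441
gripper_force: 39.8
```

Call:
servo_tool(
  turn=[
    [0,0,0],
    [0,0,0],
    [0,0,0],
    [0,0,0],
    [0,0,0],
    [0,0,0],
    [0,0,0],
    [0,0,0],
  ],
  slide=[
    [0,0,1],
    [0,0.3,2.6],
    [0.2,1.5,3.8],
    [0.5,3.2,3.8],
    [0.9,4.8,3.8],
    [0.9,5.24,3.8],
    [0.9,5.24,3.7],
    [0.9,5.24,3.7],
  ],
  hand=[0.3,0.3,0.3,0.3,0.3,0.3,0.3,0.3],
)

```text
clock: 7.88
tcp_pos: [0.593, -0.0595, 0.1129]
orientation: [3.092, 0.549, -0.001]
contact_force: [-0.5, -0.1, -0.1]
grip_width: 0.0443
gripper_force: 41.0
```

```bash
python3 - <<'E'
from h import *
o=r.get_obs(); im,d=r.grab_frame("wrist"); ims,_=r.grab_frame("scene")
print(o["clock"],o["tcp_pos"],o["grip_width"])
a=im[150:350,200:440]; b=cv2.resize(ims[140:260,260:420],None,fx=2,fy=2)
k=np.zeros((240,560+0,3),np.uint8); k[:200,:240]=a; k[:240,240:560]=b[:240,:320]; save("w4.png",k)
E
```

```text
7.875 [ 0.59301897 -0.05949488  0.11293208] 0.044278318207651844
```

View pics/w4.png

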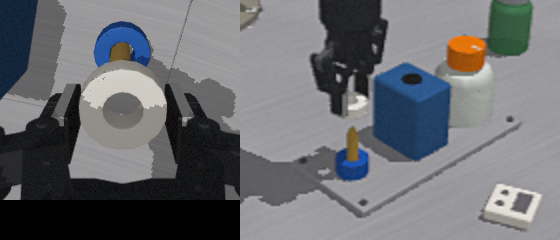

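White is held level, directly over the post. Now down.

Call:
servo_tool(
  turn=[
    [0,0,0],
    [0,0,0],
    [0,0,0],
    [0,0,0],
    [0,0,0],
    [0,0,0],
    [0,0,0],
  ],
  slide=[
    [0,0,-0.5],
    [0,0,-1],
    [0,0,-1.5],
    [0,0,-2],
    [0,0,-2.35],
    [0,0,-2.46],
    [0,0,-2.46],
  ],
  hand=[0.3,0.3,0.3,0.3,0.3,0.3,0.3],
)

```text
clock: 8.85
tcp_pos: [0.5931, -0.057, 0.0402]
orientation: [3.092, 0.553, -0.002]
contact_force: [-5.2, 0.7, 11.5]
grip_width: 0.0446
gripper_force: 42.0
```

Call:
servo_tool(
  turn=[
    [0,0,0],
    [0,0,0],
    [0,0,0],
    [0,0,0],
    [0,0,0],
    [0,0,0],
    [0,0,0],
    [0,0,0],
  ],
  slide=[
    [0,0,0],
    [0,0,0],
    [0,0,0],
    [0,0,1.5],
    [0,0,3.4],
    [0,0,5.2],
    [-0.15,1,6.5],
    [-0.3,2.5,6.5],
  ],
  hand=[1,1,1,1,1,1,1,1],
)

```text
clock: 9.85
tcp_pos: [0.5869, 0.0173, 0.2382]
orientation: [3.092, 0.547, 0.011]
contact_force: [0.4, -0.3, 0.3]
grip_width: 0.0857
gripper_force: 0.0
```

Call:
servo_tool(
  turn=[
    [0,0,0],
    [0,0,0],
    [0,0,0],
    [0,0,0],
  ],
  slide=[
    [-0.2,1.7,0],
    [-0.4,3.4,0],
    [-0.6,4.7,0],
    [-0.6,4.7,0],
  ],
  hand=[1,1,1,1],
)

```text
clock: 10.35
tcp_pos: [0.5654, 0.1635, 0.2343]
orientation: [-3.089, -0.563, -0.0]
contact_force: [0.6, -0.4, 0.2]
grip_width: 0.0857
gripper_force: 0.0
```

```bash
python3 - <<'E'
from h import *
o=r.get_obs(); c=r.get_calibration("wrist"); im,d=r.grab_frame("wrist"); save("w5.png",im)
ims,ds=r.grab_frame("scene"); cs=r.get_calibration("scene")
print(o["clock"],o["tcp_pos"],o["joints"].round(2),o["grip_width"])
k=im.copy(); k[280:400,480:640]=ims[140:260,260:420]; save("w5.png",k)
h=cv2.cvtColor(im,cv2.COLOR_RGB2HSV); m=cv2.inRange(h,np.array(ORANGE[0]),np.array(ORANGE[1]))
v,u=np.nonzero(m); print("cap",u.min(),u.max(),v.min(),v.max())
n,l,s,ce=cv2.connectedComponentsWithStats(m)
for i in range(1,n):
    if s[i,4]>300:
        v,u=np.nonzero(l==i); P=np.array([atdepth(c,a,b,d[b,a]) for a,b in zip(u,v)]); T=P[(P[:,2]>.122)&(P[:,2]<.134)]
        print(s[i],len(T),T.min(0).round(4),T.max(0).round(4),T.mean(0).round(4))
# collars in scene by depth
u,v=blob(ims,(0,0,140),(179,60,255),(300,330,205,225)); P=np.array([atdepth(cs,a,b,ds[b,a]) for a,b in zip(u,v)]); print("white z",np.percentile(P[:,2],[5,50,95]).round(3), P.mean(0).round(3),len(u))
E
```

```text
10.35 [0.56535367 0.16350061 0.23430498] [-0.14  0.35 -0.31  1.75  0.12  1.06 -1.7 ] 0.08570859573508749
cap 297 355 161 222
[ 297  161   59   62 2699] 2610 [0.5403 0.1338 0.1221] [0.5942 0.1878 0.1304] [0.5676 0.1612 0.128 ]
white z [0.009 0.014 0.053] [ 0.581 -0.057  0.034] 293
```

View pics/w5.png

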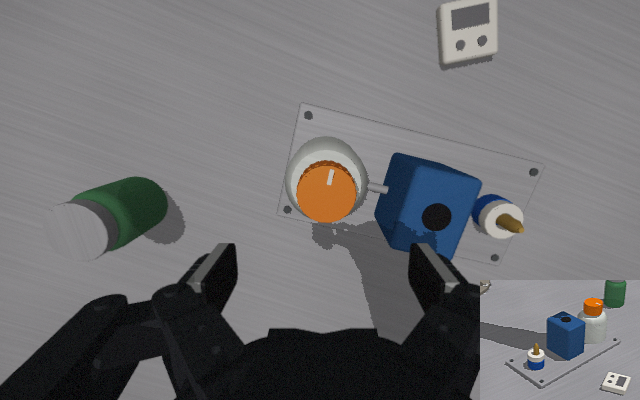

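White rests on blue on the post at (500,217), the cap is at (327,192), and a pipe runs at (378,187). The wrist joint is at −1.7, so I turn it about 84° to leave room both ways.

Call:
servo_tool(
  turn=[
    [0,0,-2.1],
    [0,0,-4.2],
    [0,0,-6.3],
    [0,0,-8.4],
    [0,0,-10.5],
    [0,0,-12.6],
    [0,0,-14.7],
    [0,0,-16.8],
  ],
  slide=[
    [0.04,0.1,0],
    [0.04,0.1,0],
    [0.04,0.1,0],
    [0.04,0.1,0],
    [0.04,0.1,0],
    [0.04,0.1,0],
    [0.04,0.1,0],
    [0.04,0.1,0],
  ],
  hand=[1,1,1,1,1,1,1,1],
)

```text
clock: 11.45
tcp_pos: [0.5676, 0.1584, 0.2315]
orientation: [2.702, -1.594, -0.008]
contact_force: [-0.2, 0.1, -1.2]
grip_width: 0.0857
gripper_force: 0.0
```

```bash
python3 - <<'E'
from h import *
o=r.get_obs(); c=r.get_calibration("wrist"); im,d=r.grab_frame("wrist"); save("w6.png",im)
print(o["clock"],o["tcp_pos"],o["joints"].round(2),o["orientation"])
v,u=np.nonzero(d>0); 
P=np.array([atdepth(c,a,b,d[b,a]) for a,b in zip(u[::3],v[::3])])
ex=np.array([np.cos(.122),np.sin(.122)]); ey=np.array([-ex[1],ex[0]])
q=P[:,:2]-np.array([.5674,.161]); a=q@ex; b=q@ey
for y in range(-50,-26,4):
    s=(abs(a)<.02)&(b>y/1e3)&(b<y/1e3+.004); print(y,s.sum(),P[s,2].max().round(3) if s.any() else None)
h=cv2.cvtColor(im,cv2.COLOR_RGB2HSV); m=cv2.inRange(h,np.array(ORANGE[0]),np.array(ORANGE[1]))
n,l,s,ce=cv2.connectedComponentsWithStats(m); i=1+s[1:,4].argmax(); v,u=np.nonzero(l==i)
T=np.array([atdepth(c,a,b,d[b,a]) for a,b in zip(u,v)]); T=T[(T[:,2]>.122)&(T[:,2]<.134)]; print((T.min(0)+T.max(0))/2)
E
```

```text
11.45 [0.56755822 0.15840513 0.2315434 ] [-0.53  0.34  0.19  1.77 -0.07  1.04 -2.95] [ 2.70224441 -1.59391986 -0.00805581]
-50 39 0.047
-46 67 0.081
-42 72 0.087
-38 62 0.091
-34 66 0.334
-30 1332 0.335
[0.56740655 0.16004103 0.12617346]
```

Wrong way: that took the joint to −2.95. Turning back the other way.

Call:
servo_tool(
  turn=[
    [0,0,2.1],
    [0,0,4.2],
    [0,0,6.3],
    [0,0,8.4],
    [0,0,10.5],
    [0,0,12.6],
    [0,0,14.7],
    [0,0,16.8],
  ],
  slide=[
    [0,0,0],
    [0,0,0],
    [0,0,0],
    [0,0,0],
    [0,0,0],
    [0,0,0],
    [0,0,0],
    [0,0,0],
  ],
  hand=[1,1,1,1,1,1,1,1],
)

```text
clock: 12.5
tcp_pos: [0.5676, 0.1597, 0.2321]
orientation: [3.068, 0.646, 0.001]
contact_force: [0.7, -0.1, -0.1]
grip_width: 0.0853
gripper_force: 0.0
```

Call:
servo_tool(
  turn=[
    [0,0,2.1],
    [0,0,4.2],
    [0,0,6.3],
    [0,0,8.4],
    [0,0,10.5],
    [0,0,12.6],
    [0,0,14.7],
    [0,0,15.5],
  ],
  slide=[
    [0,0,0],
    [0,0,0],
    [0,0,0],
    [0,0,0],
    [0,0,0],
    [0,0,0],
    [0,0,0],
    [0,0,0],
  ],
  hand=[1,1,1,1,1,1,1,1],
)

```text
clock: 13.5
tcp_pos: [0.5677, 0.1596, 0.2322]
orientation: [1.993, 2.422, 0.006]
contact_force: [0.4, 0.3, -0.2]
grip_width: 0.0852
gripper_force: 0.0
```

```bash
python3 - <<'E'
from h import *
o=r.get_obs(); c=r.get_calibration("wrist"); im,d=r.grab_frame("wrist"); save("w7.png",im)
print(o["clock"],o["tcp_pos"],o["joints"].round(2),o["orientation"])
h=cv2.cvtColor(im,cv2.COLOR_RGB2HSV); m=cv2.inRange(h,np.array(ORANGE[0]),np.array(ORANGE[1]))
n,l,s,ce=cv2.connectedComponentsWithStats(m); i=1+s[1:,4].argmax(); v,u=np.nonzero(l==i)
T=np.array([atdepth(c,a,b,d[b,a]) for a,b in zip(u,v)]); T=T[(T[:,2]>.122)&(T[:,2]<.134)]; print((T.min(0)+T.max(0))/2)
E
```

```text
13.5 [0.56769022 0.1596152  0.2321556 ] [-0.12  0.36 -0.33  1.75  0.13  1.05 -0.3 ] [1.99251311 2.42248327 0.00643514]
[0.5661505  0.16137395 0.12615762]
```

Call:
servo_tool(
  turn=[
    [0,0,0],
    [0,0,0],
    [0,0,0],
    [0,0,0],
    [0,0,0],
    [0,0,0],
    [0,0,0],
    [0,0,0],
  ],
  slide=[
    [0,0,-1.5],
    [0,0,-3],
    [0,0,-4],
    [0,0,-4.6],
    [0,0,-4.6],
    [0,0,-4.6],
    [0,0,-4.6],
    [0,0,-4.6],
  ],
  hand=[1,1,1,1,1,0.3,0.3,0.3],
  squeeze=40,
)

```text
clock: 14.55
tcp_pos: [0.568, 0.1616, 0.0956]
orientation: [1.996, 2.419, 0.009]
contact_force: [-1.4, -0.6, 6.2]
grip_width: 0.0527
gripper_force: 41.4
```

Call:
servo_tool(
  turn=[
    [0,0,1],
    [0,0,2],
    [0,0,3],
    [0,0,3],
  ],
  slide=[
    [0,0,0],
    [0,0,0],
    [0,0,0],
    [0,0,0],
  ],
  hand=[0.3,0.3,0.3,0.3],
)

```text
clock: 15.05
tcp_pos: [0.5672, 0.1622, 0.0958]
orientation: [1.666, 2.66, 0.009]
contact_force: [-4.1, -0.2, 10.1]
grip_width: 0.0528
gripper_force: 55.7
```

```bash
python3 - <<'E'
from h import *
o=r.get_obs(); print({k:np.round(o[k],3).tolist() for k in("clock","orientation","tcp_pos","contact_force","moment","gripper_force","grip_width")})
E
```

```text
{'clock': 15.05, 'orientation': [1.666, 2.66, 0.009], 'tcp_pos': [0.567, 0.162, 0.096], 'contact_force': [-4.104, -0.175, 10.128], 'moment': [0.226, 0.985, -0.769], 'gripper_force': 55.737, 'grip_width': 0.053}
```

Turning +15° raised the moment to −0.77 N m, so that is probably the stop. Trying the other way.

Call:
servo_tool(
  turn=[
    [0,0,-1.5],
    [0,0,-3],
    [0,0,-4.5],
    [0,0,-6],
    [0,0,-7.5],
    [0,0,-9],
    [0,0,-9],
  ],
  slide=[
    [0,0,0],
    [0,0,0],
    [0,0,0],
    [0,0,0],
    [0,0,0],
    [0,0,0],
    [0,0,0],
  ],
  hand=[0.3,0.3,0.3,0.3,0.3,0.3,0.3],
)

```text
clock: 15.92
tcp_pos: [0.5678, 0.1609, 0.0958]
orientation: [2.555, 1.817, 0.006]
contact_force: [-2.0, -2.1, 8.6]
grip_width: 0.0527
gripper_force: 54.5
```

```bash
python3 - <<'E'
from h import *
o=r.get_obs(); print({k:np.round(o[k],3).tolist() for k in("clock","joints","orientation","tcp_pos","contact_force","moment","gripper_force","grip_width")})
E
```

```text
{'clock': 15.925, 'joints': [-0.255, 0.502, -0.169, 1.871, 0.124, 0.773, -0.827], 'orientation': [2.555, 1.817, 0.006], 'tcp_pos': [0.568, 0.161, 0.096], 'contact_force': [-2.033, -2.129, 8.634], 'moment': [-0.516, 0.622, -0.046], 'gripper_force': 54.492, 'grip_width': 0.053}
```

It is free (moment about 0), so clockwise loosens. I'll turn on towards the stop.

Call:
servo_tool(
  turn=[
    [0,0,-1.5],
    [0,0,-3],
    [0,0,-4.5],
    [0,0,-6],
    [0,0,-7.5],
    [0,0,-8.5],
    [0,0,-8.5],
  ],
  slide=[
    [0,0,0],
    [0,0,0],
    [0,0,0],
    [0,0,0],
    [0,0,0],
    [0,0,0],
    [0,0,0],
  ],
  hand=[0.3,0.3,0.3,0.3,0.3,0.3,0.3],
)

```text
clock: 16.8
tcp_pos: [0.5674, 0.161, 0.0957]
orientation: [3.04, 0.768, 0.002]
contact_force: [-3.5, -3.1, 8.8]
grip_width: 0.0528
gripper_force: 54.7
```

```bash
python3 - <<'E'
from h import *
o=r.get_obs(); print({k:np.round(o[k],3).tolist() for k in("clock","joints","orientation","tcp_pos","contact_force","moment","gripper_force","grip_width")})
E
```

```text
{'clock': 16.8, 'joints': [-0.397, 0.497, 0.014, 1.879, -0.001, 0.765, -1.459], 'orientation': [3.04, 0.768, 0.002], 'tcp_pos': [0.567, 0.161, 0.096], 'contact_force': [-3.548, -3.075, 8.817], 'moment': [-0.447, 0.877, -0.069], 'gripper_force': 54.713, 'grip_width': 0.053}
```

Call:
servo_tool(
  turn=[
    [0,0,-0.7],
    [0,0,-1.4],
    [0,0,-1.4],
  ],
  slide=[
    [0,0,0],
    [0,0,0],
    [0,0,0],
  ],
  hand=[0.3,0.3,0.3],
)

```text
clock: 17.18
tcp_pos: [0.5665, 0.161, 0.0958]
orientation: [3.081, 0.583, -0.001]
contact_force: [-7.0, -1.9, 12.4]
grip_width: 0.0525
gripper_force: 54.6
```

```bash
python3 - <<'E'
from h import *
o=r.get_obs(); print({k:np.round(o[k],3).tolist() for k in("contact_force","moment","gripper_force")})
E
```

```text
{'contact_force': [-6.971, -1.874, 12.443], 'moment': [-0.563, 1.389, 0.096], 'gripper_force': 54.601}
```

Call:
servo_tool(
  turn=[
    [0,0,0],
    [0,0,0],
    [0,0,0],
  ],
  slide=[
    [0,0,0.1],
    [0,0,0.25],
    [0,0,0.25],
  ],
  hand=[0.3,0.3,0.3],
)

```text
clock: 17.55
tcp_pos: [0.5665, 0.1616, 0.1019]
orientation: [3.081, 0.584, -0.001]
contact_force: [-5.7, -0.5, 4.1]
grip_width: 0.0525
gripper_force: 53.7
```

The lift meets no resistance, so I keep raising it and check.

Call:
servo_tool(
  turn=[
    [0,0,0],
    [0,0,0],
    [0,0,0],
    [0,0,0],
    [0,0,0],
    [0,0,0],
    [0,0,0],
    [0,0,0],
  ],
  slide=[
    [0,0,0.2],
    [0,0,0.5],
    [0,0,1],
    [0,0,1.7],
    [0,0,2.4],
    [0,0,2.9],
    [0,0,3],
    [0,0,3],
  ],
  hand=[0.3,0.3,0.3,0.3,0.3,0.3,0.3,0.3],
)

```text
clock: 18.55
tcp_pos: [0.5671, 0.1613, 0.1914]
orientation: [3.081, 0.583, 0.001]
contact_force: [0.5, -0.5, -1.6]
grip_width: 0.0522
gripper_force: 53.6
```

```bash
python3 - <<'E'
from h import *
o=r.get_obs(); im,_=r.grab_frame("wrist"); ims,ds=r.grab_frame("scene"); cs=r.get_calibration("scene")
print(o["clock"],o["tcp_pos"],o["contact_force"].round(1),o["gripper_force"])
k=np.zeros((400,800,3),np.uint8); k[:250,:400]=cv2.resize(im,(400,250)); k[:,400:]=cv2.resize(ims[70:270,240:440],(400,400)); save("w8.png",k)
u,v=blob(ims,*ORANGE,(350,400,100,180)); P=np.array([atdepth(cs,a,b,ds[b,a]) for a,b in zip(u,v)]); print(np.percentile(P,[3,50,97],axis=0).round(3))
E
```

```text
18.55 [0.56708865 0.16130204 0.19135825] [ 0.5 -0.5 -1.6] 53.57945937663317
[[0.559 0.143 0.194]
 [0.591 0.161 0.217]
 [0.596 0.183 0.225]]
```

View pics/w8.png

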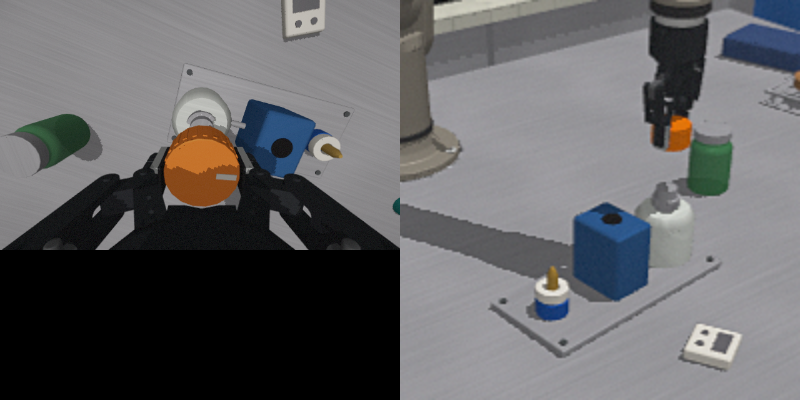

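The cap is held level at about z 0.192–0.224, clear above the bare neck, and both collars are home. Handing in.

```bash
python3 -c "
from bench import r
print(r.hand_in())"
```

```text
the job is handed in; nothing more can be done
None
```

The job is handed in, with no verdict shown: blue then white collar sit home on the post and are let go, and the cap, which loosened clockwise, is held level about 70 mm above the neck; the jar, timer and cup were not touched.

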